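Build a fruit-slice tower for the display bay

ROBOT

A 7-joint arm with a two-finger parallel gripper is mounted at the origin on the work surface. World frame = base frame: x ahead of the robot, y to its left, z up, the work surface at z = 0. Lengths are in m, angles in rad, forces in N, time in s.
With the tool pointing down it reaches from about 0.4 to 0.85 m from the base axis. Payload 6.9 kg.
Tool frame: the origin (TCP) lies midway between the tips of the shut fingers; the grasp point (between the pads) lies behind it (ctrl.pinch_z is the z of the grasp point in the tool frame, in m); z points along the fingers, y is the direction in which the jaws open and shut (so a half turn about z gives the same grasp; the last joint's range is limited). The gripper opens to 85 mm and grips with 20 to 120 N. Pads are 22 mm wide; open, the fingers measure 114 mm over their backs; the gripper's body (76 mm by 85 mm) begins 54 mm behind the grasp point. The pads swing forward as they close: fully open they stand 13 mm farther back than shut.
Start: joints at [-1.091, 0.507, -0.238, 1.5, 0.126, 1.149, -0.155], TCP at [0.228, 0.582, 0.231] pointing down, gripper open.
Joint ranges: [-3.08, 3.08], [-0.24, 2.05], [-1.43, 1.35], [0, 2.5], [-1.52, 4.66], [0.17, 1.96], [-2.89, 2.89]. Speed limits (rad/s): [2.39, 2.39, 3.14, 3.14, 3.14, 3.14, 3.14].

INTERFACE

Orientations are given as a unit quaternion [w, x, y, z].
In Python, from station import ctrl, get_state, vision, ticket, models gives the robot as it stands. Calls block until the motion is done:
- ctrl.movep(position, orientation): joint-space move of the TCP to a pose.
- ctrl.movel(position, frame=None, max_speed=0.15): straight line of the TCP; frame=None keeps the orientation; max_speed is the mean speed in m/s.
- ctrl.set_joints(angles): joint-space move.
- ctrl.ungrasp() and ctrl.close_gripper(force=None): open the fingers fully, or close them until they stop; force is the grip in N (None keeps the last).
- ctrl.pause(seconds).
- ctrl.ik(position, orientation): joint angles nearest the present ones, or None.
- get_state(): the state.
- vision.grab_frame(name): name is "scene" or "top"; returns (picture, depth): 400x640x3 uint8, blue, green, red; 400x640 float32, m along the optical axis (not along the pixel's ray), 0 where there is no reading.
- vision.camera_info(name): a dict with "mtx" (3x3 intrinsics, pixels), "R" (3x3) and "t" (3): a world point X has camera coordinates R X + t. Camera axes: x right, y down, z forward; pixel columns grow to the right and rows downward; lengths in m; the calibration is good to about 2 mm. A picture is of the moment at which its call begins. camera_info takes no time and is no camera call.
A pose or a line that the arm cannot do raises ctrl.Unreachable and nothing moves.
- ticket.close_job(): hands the job in, once; it reports no verdict.
Trained networks look in the newest picture that a camera, given by its name, has taken for a name from the list of things; names that differ only in an ending like _2 or _b are one class to them, and where a whole thing is asked for, a point or a joint stands for the part that bears it (a point fixed in the world has none). Each returns a list of dicts, best first, with "p" (0 to 1); they miss things now and then, are a little off and sometimes report something else, mostly with a low value. They report only what shows in the picture. A call takes as long as a camera call.
- models.recognise(camera, target): "point" ([column, row] in pixels, amid what is visible of it).
- models.masks_of(camera, target): "mask" (400x640 bool, what is visible of it) and "point" ([column, row] in pixels, amid what is visible of it).
The state is a dict: "time": time; "qpos": joint angles; "qd": joint speeds; "tau": joint torques, N m; "tcp_pos": TCP position; "eef_rot": TCP orientation; "contact_force": force on the tool from outside, world axes, zero at the start; "wrist_torque": the same for the moment, N m; "width": finger opening in m.
Only numpy, scipy, OpenCV 4.12 (cv2) and the standard library are available. Lean on these libraries where they do the work, as an engineer would, in place of code of your own. Each camera call takes 0.05 s, during which the arm holds its last target.

TASK

Lift the clear lid of the chill box right back until it rests on its stop, and pull the plate carriage out of the display bay to its loading stop. With the carriage there, stack every fruit slice from the box flat and centred on the plate as a tower, widest at the bottom and each next one narrower; then close the lid and slide the carriage fully home into the bay with the tower intact. Leave everything else on the counter where it is.

Things in the scene. Friction and masses are not known exactly. Their poses are not given: they have to be found in the camera images.
- chillbox: Fixed white and steel chill box, 185 (its x) x 400 (its y) x 72 mm high. Origin: centre of its underside on the counter; its -x side is the front, facing the robot. Inner floor 20 mm above the origin, side and front walls 5 mm thick, rear housing 35 mm thick, so the inside spans x -87 to +57 mm and y -195 to +195 mm. The fruit slices lie on its inner floor.
- lid (a joint): Clear plastic lid of the chill box, hinged along the rear top edge. 0 = closed, grows as the front edge is lifted; the stop is at 1.68 rad, just past upright, where it stays by itself. Below about 1.57 rad it sinks shut slowly (soft-close damper).
- lid_handle (a point): Middle of the lid's black round bar handle, 10 mm thick, 100 mm free length along the box's y, 38 mm ahead of the lid's front edge (moves with the lid). 223 mm from the hinge axis, at the same height as it when closed (76 mm above the counter).
- lid_hinge (a point): Middle of the lid's hinge axis, which runs along the box's y at 76 mm above the counter.
- station: Fixed display station, a 130 (x) x 400 (y) mm rail base, 12 mm high; its left (+y) half is the display bay, with a low clear guard, 112 mm high, along the rear (x = 92 mm) and across the left end (y = 202 mm), open above and in front. Origin: centre of its underside; -x faces the robot. An orange bar marks the loading end (-y).
- carriage (a joint): Carriage with a fixed white plate on the station's rail. 0 = fully home at its stop in the display bay; grows as it slides along the station's -y; 0.20 m = at the loading stop, beyond the guard. It slides with about 2 N.
- plate_top (a point): Centre of the top face of the white plate (150 mm diameter, flat, 36 mm above the counter); moves with the carriage.
- carriage_knob (a point): Red upright round knob of the carriage, 18 mm diameter, its top 90 mm above the counter, 125 mm in front of the plate's centre (station -x). This point is 10 mm below its top, on its axis.
- watermelon: watermelon slice, a flat disc 66 mm in diameter, 16 mm thick: dark green rind, red flesh with black seeds. Origin: its middle, 8 mm from either face, z along its axis; either face may be up. May be absent.
- cantaloupe: cantaloupe slice, a flat disc 58 mm in diameter, 16 mm thick: beige rind, orange flesh. Origin: its middle, 8 mm from either face, z along its axis; either face may be up. May be absent.
- dragonfruit: dragonfruit slice, a flat disc 50 mm in diameter, 16 mm thick: pink rind, white flesh with black seeds. Origin: its middle, 8 mm from either face, z along its axis; either face may be up. May be absent.
- kiwi: kiwi slice, a flat disc 42 mm in diameter, 16 mm thick: brown rind, green flesh, pale core. Origin: its middle, 8 mm from either face, z along its axis; either face may be up. May be absent.
- bowl: Bystander, to be left alone: small steel bowl, 90 mm wide, 45 mm high. Origin: centre of its underside (spatula: middle of its length).
- cup: Bystander, to be left alone: red cup, 68 mm wide, 90 mm high. Origin: centre of its underside (spatula: middle of its length).
- syrup: Bystander, to be left alone: amber syrup bottle, 60 mm wide, 170 mm high. Origin: centre of its underside (spatula: middle of its length).
- jar: Bystander, to be left alone: glass jar, 70 mm wide, 90 mm high. Origin: centre of its underside (spatula: middle of its length).
- spatula: Bystander, to be left alone: spatula lying on the yellow board. Origin: centre of its underside (spatula: middle of its length).
- halfmelon: Bystander, to be left alone: green half melon, 116 mm wide, 58 mm high, on the yellow board. Origin: centre of its underside (spatula: middle of its length).
- tub: Bystander, to be left alone: clear empty tub 90 x 110 x 50 mm. Origin: centre of its underside (spatula: middle of its length).

How it is judged:
By the outcome, as a careful person would: the job done as asked, in the order asked, and still so for the second after the job is handed in, with the robot touching nothing.
Of watermelon, cantaloupe, dragonfruit, kiwi only 3 to 4 are there at a start; the rules pass over those that are not, and their reading is None.
At some moment in a run one of watermelon, cantaloupe, dragonfruit, kiwi may be knocked a few centimetres aside while the robot is not near it.
Once in a run the grip may slacken for a moment while it holds something.
It also fails if it takes over 210 s, if anything falls off the work surface, if the arm or the gripper's body presses on something with over 40 N, if the wrist force passes 120 N, or if a joint passes its speed limit or range.

## Working session

There is one attempt and no reset: what is moved stays moved. The work goes in short steps, each a Python script; the robot and the scene stay as the last script left them, time stands still between calls to the robot, and variables do not carry over. Pictures are saved under pics/ and viewed, and the job is handed in when it is done.

```bash
ls; mkdir -p pics
cat > h.py <<'E'
import numpy as np, cv2
from station import ctrl,get_state,vision,ticket,models
def shot(n,name):
    im,d=vision.grab_frame(n); cv2.imwrite(f'pics/{name}.png',im); return im,d
def w(n,u,v,d):
    c=vision.camera_info(n);K=np.array(c['mtx']);R=np.array(c['R']);t=np.array(c['t'])
    p=np.linalg.inv(K)@np.array([u,v,1.])*d
    return R.T@(p-t)
def cloud(n,mask,d):
    v,u=np.nonzero(mask&(d>0)); c=vision.camera_info(n);K=np.array(c['mtx']);R=np.array(c['R']);t=np.array(c['t'])
    z=d[v,u]; P=np.linalg.inv(K)@np.vstack([u*z,v*z,z]); return (R.T@(P-t[:,None])).T
def px(n,X):
    c=vision.camera_info(n);K=np.array(c['mtx']);R=np.array(c['R']);t=np.array(c['t'])
    q=K@(R@np.asarray(X)+t); return q[:2]/q[2]
def ray(n,u,v,z):
    c=vision.camera_info(n);K=np.array(c['mtx']);R=np.array(c['R']);t=np.array(c['t'])
    dr=R.T@np.linalg.inv(K)@np.array([u,v,1.]); o=-R.T@t
    return o+dr*(z-o[2])/dr[2]
E
python3 - <<'E'
from h import *
for n in('scene','top'):
    im,d=shot(n,n+'0')
    c=vision.camera_info(n); print(n,np.round(-np.array(c['R']).T@np.array(c['t']),3),np.round(c['R'],2).tolist(),c['mtx'])
s=get_state();print(s,ctrl.pinch_z)
for n in('scene','top'):
  for k in['chillbox','lid','lid_handle','lid_hinge','station','carriage','plate_top','carriage_knob','watermelon','cantaloupe','dragonfruit','kiwi','bowl','cup','syrup','jar','spatula','halfmelon','tub']:
    r=models.recognise(n,k)[:3]
    im,d
    print(n,k,[(np.round(a['point']).tolist(),round(a['p'],2)) for a in r])
E
```

```text
pics
scene [1.16  0.472 1.418] [[-0.67, 0.74, -0.01], [0.64, 0.58, -0.5], [-0.37, -0.34, -0.86]] [[498.50113646   0.         316.33109408]
 [  0.         498.50113646 202.6795319 ]
 [  0.           0.           1.        ]]
top [ 0.361 -0.081  1.007] [[0.11, -0.99, -0.0], [-0.97, -0.1, -0.23], [0.23, 0.03, -0.97]] [[387.26905104   0.         324.537294  ]
 [  0.         387.26905104 202.30548534]
 [  0.           0.           1.        ]]
{'time': 0.1, 'qpos': array([-1.09148025,  0.50825773, -0.2375609 ,  1.50103382,  0.12571165,
        1.14892189, -0.15481084]), 'qd': array([ 0.00010134, -0.0023084 , -0.00069972, -0.00226671, -0.00147531,
        0.00059496, -0.00035701]), 'tau': array([-4.03759856e-03, -6.21835542e+01, -2.19491512e+00, -2.50204003e+01,
        1.23282612e-02,  7.80349685e-03, -3.26331781e-05]), 'tcp_pos': array([0.22812197, 0.58138853, 0.23051485]), 'eef_rot': array([-1.37345098e-04,  1.85806151e-01,  9.82586083e-01, -8.02883093e-04]), 'contact_force': array([0.09533096, 0.09883891, 0.40201808]), 'wrist_torque': array([-0.0194738 ,  0.0615931 , -0.01003191]), 'wi
[... 839 characters left out ...]
59), ([175.0, 234.0], 0.53)]
top lid [([421.0, 253.0], 0.6), ([270.0, 126.0], 0.41)]
top lid_handle [([419.0, 256.0], 0.6)]
top lid_hinge [([422.0, 251.0], 0.68)]
top station [([183.0, 233.0], 0.34)]
top carriage [([185.0, 236.0], 0.61)]
top plate_top [([185.0, 235.0], 0.94)]
top carriage_knob [([184.0, 235.0], 0.86)]
top watermelon []
top cantaloupe [([171.0, 233.0], 0.35)]
top dragonfruit []
top kiwi []
top bowl [([305.0, 173.0], 0.68)]
top cup [([286.0, 277.0], 0.92), ([269.0, 125.0], 0.67)]
top syrup [([349.0, 126.0], 0.77)]
top jar [([422.0, 158.0], 0.93)]
top spatula [([178.0, 134.0], 0.76)]
top halfmelon [([270.0, 126.0], 0.74)]
top tub [([481.0, 200.0], 0.85), ([177.0, 136.0], 0.68)]
```

View pics/scene0.png

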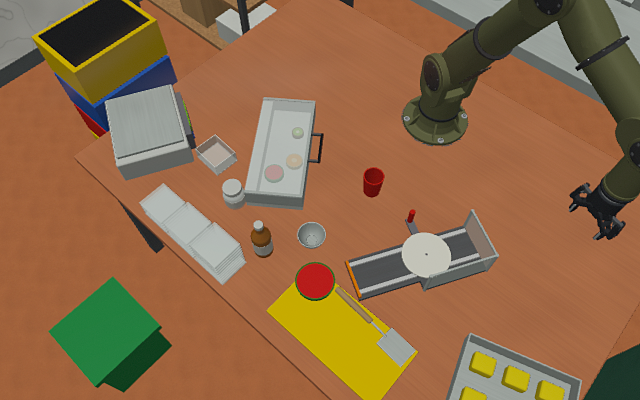

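View pics/top0.png

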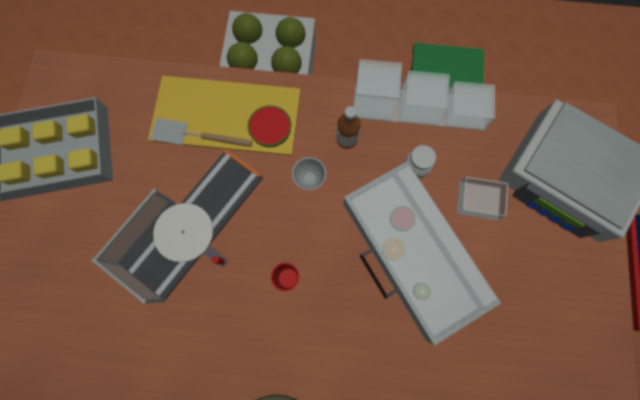

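View pics/ta.png

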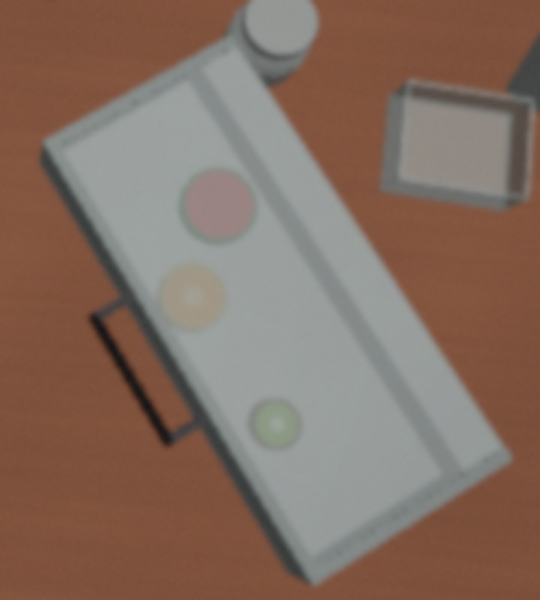

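View pics/tb.png

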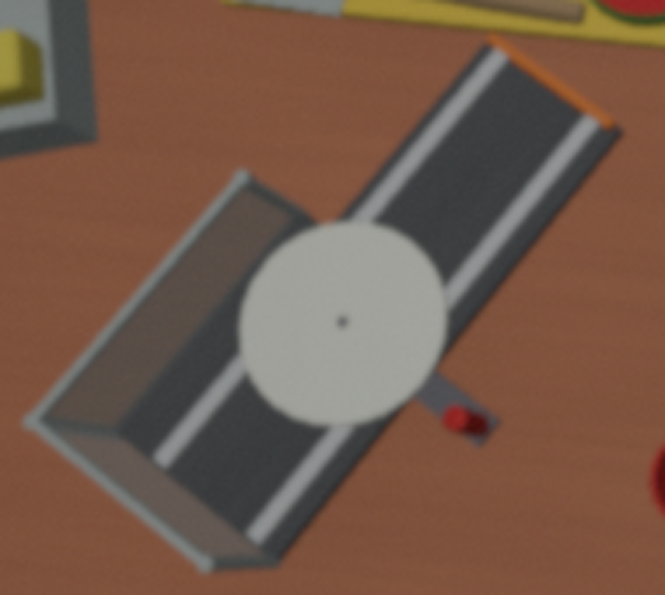

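Run:
```python
from h import *
r=lambda u,v,z:ray('top',u,v,z)
A=lambda x,y:(x/3+330,y/3+150)
B=lambda x,y:(x/3.5+85,y/3.5+140)
h1=r(*A(95,318),.076);h2=r(*A(170,442),.076);print('handle',h1,h2,(h1+h2)/2,np.degrees(np.arctan2(*(h1-h2)[[1,0]])))
c=[r(*A(*p),.076) for p in((45,143),(237,38),(512,458),(313,583))]
for p in c: print('box',p)
for i in range(4): e=c[(i+1)%4]-c[i]; print(np.linalg.norm(e),np.degrees(np.arctan2(e[1],e[0])))
print('ctr',sum(c)/4)
P=r(*B(342,321),.036);K=r(*B(458,418),.09);print('plate',P,'knob',K,P-K,np.linalg.norm((P-K)[:2]),np.degrees(np.arctan2(*(P-K)[[1,0]])))
o1=r(*B(490,38),.012);o2=r(*B(620,130),.012);print('orange',o1,o2,np.linalg.norm(o1-o2),np.degrees(np.arctan2(*(o1-o2)[[1,0]])))
f1=r(*B(275,562),.012); print('front-left corner?',f1,np.linalg.norm(f1-o2),np.degrees(np.arctan2(*(f1-o2)[[1,0]])))
g=[r(*B(*p),.112) for p in((243,175),(32,420),(207,568))]; print('guard',g)
for p in((218,205),(192,297),(275,423)): print(r(*A(*p),.036))
for k,z in(('cup',.09),('bowl',.045),('syrup',.17),('jar',.09)):
   q=models.recognise('top',k)[0]['point'];print(k,r(*q,z/2))
im,d=vision.grab_frame('scene')
for k in('cup','syrup','jar','tub','bowl'):
    q=models.recognise('scene',k)[0]['point'];print(k,w('scene',*q,d[int(q[1]),int(q[0])]))
print(w('scene',320,135,d[135,320]),w('scene',411,215,d[215,411]),w('scene',426,254,d[254,426]))
```

```text
handle [ 0.45874163 -0.15846883  0.076     ] [ 0.36915779 -0.2245206   0.076     ] [ 0.41394971 -0.19149472  0.076     ] 36.40201933908169
box [ 0.5978     -0.10539772  0.076     ]
box [ 0.70579593 -0.25804698  0.076     ]
box [ 0.38508387 -0.48906934  0.076     ]
box [ 0.27700416 -0.33933736  0.076     ]
0.18698909227853558 -54.72145013343144
0.3952563194632279 -144.23321115541174
0.1846642608627005 125.82254432434591
0.39703617206662845 36.10131708916494
ctr [ 0.49142099 -0.29796285  0.076     ]
plate [0.47625347 0.29413195 0.036     ] knob [0.41315309 0.18319044 0.09      ] [ 0.06310038  0.11094151 -0.054     ] 0.12763101579719643 60.37001033569125
orange [0.71079427 0.23082887 0.012     ] [0.64726144 0.11933676 0.012     ] 0.12832345602918468 60.32371624059708
front-left corner? [0.30328179 0.31801744 0.012     ] 0.39723546379424035 149.98951524147432
guard [array([0.55953776, 0.35135529, 0.112     ]), array([0.38116305, 0.45478566, 0.112     ]), array([0.30080726, 0.32049878, 0.112     ])]
[ 0.56930205 -0.25786111  0.036     ]
[ 0.48886836 -0.2408923   0.036     ]
[ 0.39353929 -0.31470047  0.036     ]
cup [0.3922787 0.0173056 0.045    ]
bowl [0.66767444 0.00485628 0.0225    ]
syrup [ 0.78571589 -0.09740221  0.085     ]
jar [ 0.73278144 -0.29850237  0.045     ]
cup [0.37062198 0.00816227 0.00795106]
syrup [ 0.80393503 -0.08523502  0.11514395]
jar [ 0.73386958 -0.26247349  0.07038481]
tub [ 0.63843662 -0.48915106 -0.00349485]
bowl [ 0.65703313 -0.02184841  0.00856263]
[ 0.37892942 -0.22466212  0.07783812] [0.42212555 0.18841909 0.07583052] [0.47996563 0.29455179 0.03867891]
```

```bash
cat >> h.py <<'E'
from scipy.spatial.transform import Rotation as Ro
YB=np.radians(-53.9); BC=np.array([.491,-.298,0]); bx=np.array([np.cos(YB),np.sin(YB),0]); by=np.array([-np.sin(YB),np.cos(YB),0])
YS=np.radians(60.1); SC=np.array([.5055,.275,0]); sx=np.array([np.cos(YS),np.sin(YS),0]); sy=np.array([-np.sin(YS),np.cos(YS),0])
Z=np.array([0,0,1.]); PZ=-ctrl.pinch_z
HINGE=BC+.0925*bx+.076*Z
def quat(a,j):
    a=a/np.linalg.norm(a); j=j-a*(a@j); j/=np.linalg.norm(j)
    q=Ro.from_matrix(np.column_stack([np.cross(j,a),j,a])).as_quat(); return q[[3,0,1,2]]
def hpos(th): return HINGE+.223*(-np.cos(th)*bx+np.sin(th)*Z)
def lidpose(th,tilt,back=0,s=1):
    a=np.sin(tilt)*bx-np.cos(tilt)*Z; j=s*(np.cos(tilt)*bx+np.sin(tilt)*Z)
    return hpos(th)+(PZ-back)*a, quat(a,j)
E
python3 - <<'E'
from h import *
for tilt in(30,45,60):
  for s in(1,-1):
    o=[]
    for th in(0,.4,.8,1.2,1.5,1.7):
        for b in (0,.1):
            q=ctrl.ik(*lidpose(th,np.radians(tilt),b,s)); o.append(None if q is None else np.round(q,1).tolist())
    print(tilt,s,[x is not None for x in o],o[0],o[-1])
for s in(1,-1):
  for nm,p,j in(('kh',SC+.1*sy-.125*sx+.06*Z,sy),('kl',SC-.1*sy-.125*sx+.06*Z,sy),('pl',SC-.1*sy+.06*Z,sy),('pl',SC-.1*sy+.2*Z,by),('w',np.array([.569,-.258,.02]),by),('c',np.array([.489,-.241,.02]),by),('k',np.array([.394,-.315,.02]),by)):
    q=ctrl.ik(p,quat(-Z,s*j)); print(nm,s,None if q is None else np.round(q,2))
E
```

```text
30 1 [False, True, True, True, True, True, True, True, True, True, True, True] None [-0.2, 0.3, 0.8, 1.7, -0.0, 0.7, -0.4]
30 -1 [False, True, True, True, True, True, True, True, True, True, True, True] None [0.1, 0.2, 0.5, 1.7, 0.2, 0.8, 2.6]
45 1 [False, False, False, False, True, True, True, True, True, True, True, True] None [-0.4, 0.2, 0.8, 2.0, 0.7, 0.4, -1.1]
45 -1 [False, False, False, False, True, True, True, True, True, True, True, True] None [-0.0, 0.2, 0.4, 2.0, 0.9, 0.5, 1.8]
60 1 [False, False, False, False, False, False, True, True, True, True, True, True] None [-0.5, 0.3, 0.9, 2.3, 2.0, 0.4, -2.6]
60 -1 [False, False, False, False, False, False, True, True, True, True, True, True] None [-0.0, 0.2, 0.3, 2.3, 1.9, 0.6, 0.7]
kh 1 [-0.27  0.48 -0.47  2.24  0.44  0.51  1.54]
kl 1 [ 0.05  0.61 -0.47  1.93  0.42  0.7   1.94]
pl 1 [-0.1   0.73 -0.51  1.68  0.44  0.86  1.82]
pl 1 [-0.37  0.54 -0.05  1.52  0.03  1.08  0.2 ]
w 1 [ 0.25  0.74  0.22  1.74 -0.24  0.69  1.23]
c 1 [ 0.27  0.66  0.23  1.96 -0.27  0.56  1.31]
k 1 [ 0.51  0.61  0.17  2.06 -0.21  0.48  1.47]
kh -1 [-0.72  0.46  0.17  2.25 -0.17  0.45 -0.94]
kl -1 [-0.43  0.6   0.26  1.93 -0.24  0.64 -0.55]
pl -1 [-0.51  0.69  0.19  1.68 -0.17  0.78 -0.77]
pl -1 [-0.97  0.8   1.15  1.53 -0.74  1.3  -2.24]
w -1 [-0.12  0.95  0.95  1.74 -0.93  0.97 -1.3 ]
c -1 [-0.04  0.78  0.75  1.96 -0.8   0.73 -1.31]
k -1 [ 0.06  0.83  0.95  2.07 -0.99  0.8  -0.87]
```

Run:
```python
from h import *
for off in(0,.03,-.03):
 for tilt in(15,20,25,30,35):
  for s in(1,-1):
    o=[]
    for th,b in((0,.006),(0,.012),(0,.06),(.1,.01),(.2,.01),(.4,.01)):
        p,q=lidpose(th,np.radians(tilt),b,s);q=ctrl.ik(p+off*by,q); o.append(q)
    print(off,tilt,s,[x is not None for x in o],None if o[1] is None else np.round(o[1],2))
```

```text
0 15 1 [True, True, True, True, True, True] [ 0.08  0.44  0.24  2.34  0.32  0.18 -0.96]
0 15 -1 [True, True, True, True, True, True] [ 0.3   0.42 -0.07  2.34  0.84  0.26  1.65]
0 20 1 [True, True, True, True, True, True] [-0.41  0.61  0.95  2.41 -1.5   0.3   0.88]
0 20 -1 [True, True, True, True, True, True] [ 0.23  0.42 -0.04  2.41  1.37  0.25  1.06]
0 25 1 [True, True, True, True, True, True] [ 0.17  0.44 -0.03  2.47  1.81  0.33 -2.57]
0 25 -1 [True, True, True, True, True, True] [0.08 0.44 0.1  2.47 1.89 0.28 0.5 ]
0 30 1 [False, False, False, False, True, True] None
0 30 -1 [False, False, False, False, True, True] None
0 35 1 [False, False, False, False, False, True] None
0 35 -1 [False, False, False, False, False, True] None
0.03 15 1 [True, True, True, True, True, True] [-0.22  0.51  0.6   2.3  -0.56  0.23 -0.11]
0.03 15 -1 [True, True, True, True, True, True] [ 0.23  0.44 -0.05  2.3   0.76  0.29  1.67]
0.03 20 1 [True, True, True, True, True, True] [-0.46  0.63  0.95  2.36 -1.35  0.3   0.66]
0.03 20 -1 [True, True, True, True, True, True] [0.04 0.45 0.14 2.36 1.13 0.2  1.27]
0
[... 494 characters left out ...]
, True, True, True, True, True] [-0.19  0.52  0.75  2.38 -1.07  0.25  0.54]
-0.03 15 -1 [True, True, True, True, True, True] [ 0.42  0.41 -0.14  2.38  0.97  0.26  1.56]
-0.03 20 1 [True, True, True, True, True, True] [ 0.58  0.43 -0.44  2.44  1.5   0.41 -2.18]
-0.03 20 -1 [True, True, True, True, True, True] [ 0.3   0.41 -0.04  2.45  1.54  0.23  0.96]
-0.03 25 1 [False, False, True, True, True, True] None
-0.03 25 -1 [False, False, True, True, True, True] None
-0.03 30 1 [False, False, False, False, False, True] None
-0.03 30 -1 [False, False, False, False, False, True] None
-0.03 35 1 [False, False, False, False, False, False] None
-0.03 35 -1 [False, False, False, False, False, False] None
```

```bash
cat >> h.py <<'E'
T25=np.radians(25); OFF=.025
def lp(th,b,tilt=T25):
    p,q=lidpose(th,tilt,b,-1); return p+OFF*by,q
def st(m=''):
    s=get_state(); print(m,'t',round(s['time'],1),'p',np.round(s['tcp_pos'],3),'F',np.round(s['contact_force'],1),'w',round(s['width'],4)); return s
E
python3 - <<'E'
from h import *
p,q=lp(0,.09); p=p+.08*Z
j=ctrl.ik(p,q); print(np.round(j,2))
ctrl.movep([.4,.2,.35],quat(-Z,np.array([.8,.6,0])*-1)); st()
ctrl.movep(p,q); st()
ctrl.movel(lp(0,.06)[0],max_speed=.15); s=st(); print(np.round(s['qpos'],2))
for n in('scene','top'): shot(n,n+'1')
E
```

```text
[-0.08  0.1   0.12  2.26  0.62  0.59  1.74]
 t 4.7 p [0.4   0.201 0.35 ] F [ 0.7 -0.2  0.1] w 0.0855
 t 8.1 p [ 0.417 -0.153  0.221] F [ 0.8 -0.5 -0.4] w 0.0853
 t 8.9 p [ 0.424 -0.163  0.114] F [-1.1 -0.   0.1] w 0.0854
[ 0.77  0.47 -1.02  2.4   1.35  0.81  0.89]
```

Run:
```python
from h import *
a=cv2.imread('pics/scene1.png')[80:230,220:400]; b=cv2.imread('pics/top1.png')[170:340,330:500]
cv2.imwrite('pics/m1.png',np.hstack([cv2.resize(a,(400,333)),cv2.resize(b,(333,333))]))
```

```text
(no output)
```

View pics/m1.png

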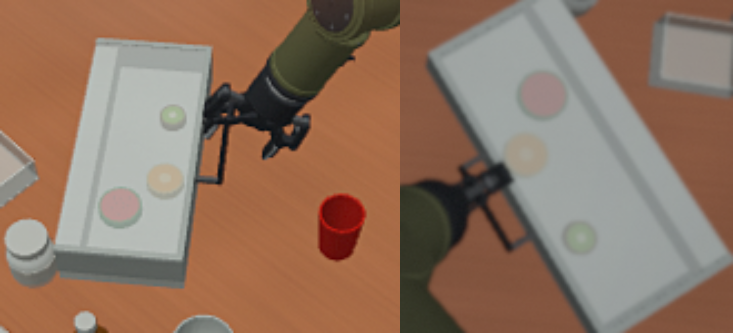

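Run:
```python
from h import *
ctrl.movel(lp(0,.008)[0],max_speed=.08); s=st()
ctrl.close_gripper(30); s=st('closed'); print(np.round(s['qpos'],2))
shot('scene','s2')
if s['width']<.02 and s['width']>.006:
    for th in(.05,.15):
        ctrl.movel(lp(th,.008)[0],max_speed=.06); s=st(str(th)); print(np.round(s['qpos'],2))
for n in('scene','top'): shot(n,n+'3')
a=cv2.imread('pics/scene3.png')[80:230,220:400]; b=cv2.imread('pics/top3.png')[170:340,330:500]
cv2.imwrite('pics/m3.png',np.hstack([cv2.resize(a,(400,333)),cv2.resize(b,(333,333))]))
```

```text
t 9.8 p [ 0.437 -0.181  0.067] F [ 0.9  0.1 -0.1] w 0.0852
closed t 10.5 p [ 0.436 -0.18   0.065] F [-4.4  6.4 -0.6] w 0.0085
[ 0.74  0.61 -0.96  2.43  1.55  0.85  0.74]
0.05 t 10.9 p [ 0.436 -0.18   0.077] F [-4.8  7.6 -0.7] w 0.009
[ 0.75  0.58 -0.97  2.41  1.5   0.83  0.79]
0.15 t 11.4 p [ 0.437 -0.181  0.099] F [-5.6  8.2 -0.1] w 0.0085
[ 0.79  0.52 -0.99  2.38  1.41  0.8   0.89]
```

View pics/m3.png

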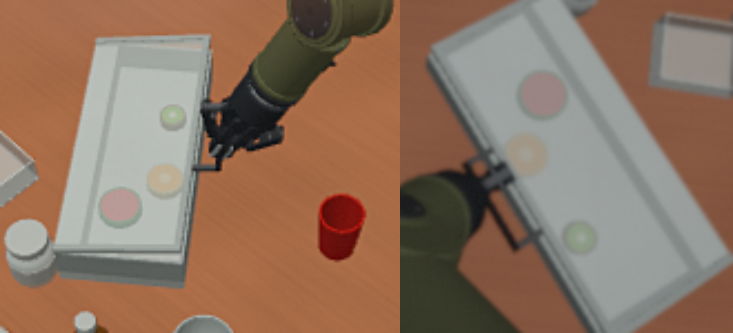

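Run:
```python
from h import *
for th in np.linspace(.15,1.66,11)[1:]:
    ctrl.movel(lp(th,.008)[0],max_speed=.12); s=st('%.2f'%th)
    if np.linalg.norm(s['contact_force'])>35 or s['width']<.006: print('stop');break
print(np.round(s['qpos'],2))
for n in('scene','top'): shot(n,n+'4')
a=cv2.imread('pics/scene4.png')[30:230,180:420]; b=cv2.imread('pics/top4.png')[130:360,300:530]
cv2.imwrite('pics/m4.png',np.hstack([cv2.resize(a,(400,333)),cv2.resize(b,(333,333))]))
```

```text
0.30 t 12.0 p [ 0.441 -0.187  0.132] F [-7.4 10.1  1.7] w 0.0087
0.45 t 12.4 p [ 0.448 -0.197  0.163] F [-11.1  14.    6.6] w 0.0087
0.60 t 12.8 p [ 0.458 -0.211  0.192] F [-10.9  11.8   9.6] w 0.0087
0.75 t 13.3 p [ 0.472 -0.229  0.219] F [-6.8  5.9  7. ] w 0.0088
0.91 t 13.7 p [ 0.487 -0.25   0.242] F [-2.6  4.   4.1] w 0.0086
1.06 t 14.1 p [ 0.504 -0.273  0.261] F [-4.2  3.5  6.5] w 0.0088
1.21 t 14.6 p [ 0.521 -0.297  0.274] F [-2.2  1.   3.4] w 0.0088
1.36 t 15.0 p [ 0.54  -0.323  0.284] F [-1.6  0.5  1.5] w 0.009
1.51 t 15.4 p [ 0.56  -0.35   0.289] F [-1.2 -0.3  1.7] w 0.0085
1.66 t 15.9 p [ 0.58  -0.377  0.288] F [-0.5 -0.8  0.2] w 0.0087
[ 1.11  0.55 -1.1   1.65  0.93  1.07  1.94]
```

View pics/m4.png

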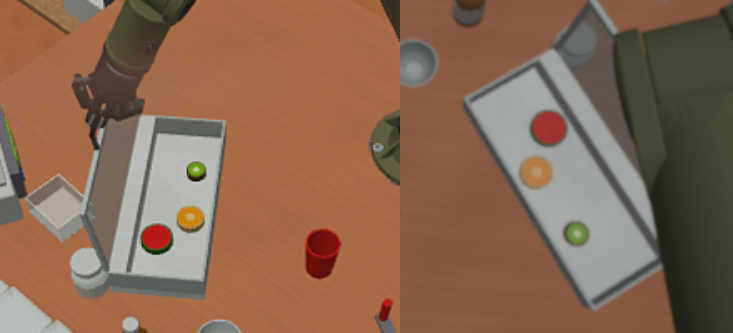

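Run:
```python
from h import *
ctrl.movel(lp(1.70,.008)[0],max_speed=.04); s=st()
ctrl.ungrasp(); st('open')
ctrl.movel(lp(1.70,.12)[0],max_speed=.15)
shot('scene','s5')
# knob
Kh=SC+0*sy
im,d=shot('top','t5')
k=models.recognise('top','carriage_knob')[:2]; print(k)
ctrl.movep([.45,0,.35],quat(-Z,-sy)); st()
shot('top','t5b')
```

```text
t 16.4 p [ 0.581 -0.379  0.287] F [-29.2  21.7  18.1] w 0.0083
open t 17.1 p [ 0.585 -0.385  0.287] F [-1.   0.5 -0.2] w 0.0854
[{'point': [185.2, 232.2], 'p': 0.81}, {'point': [400.6, 220.2], 'p': 0.37}]
 t 20.5 p [ 0.45 -0.    0.35] F [ 0.3 -0.1  0. ] w 0.0856
```

View pics/s5.png

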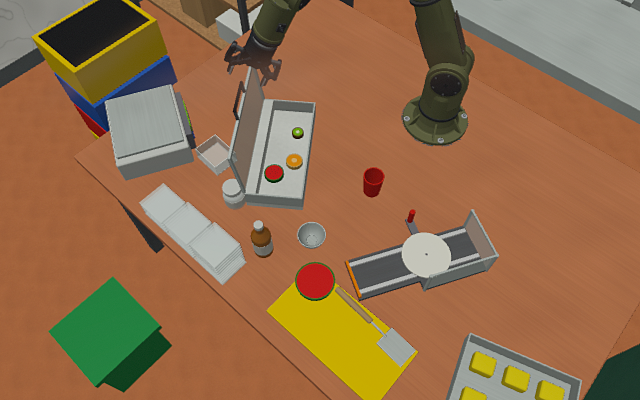

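View pics/t5b.png

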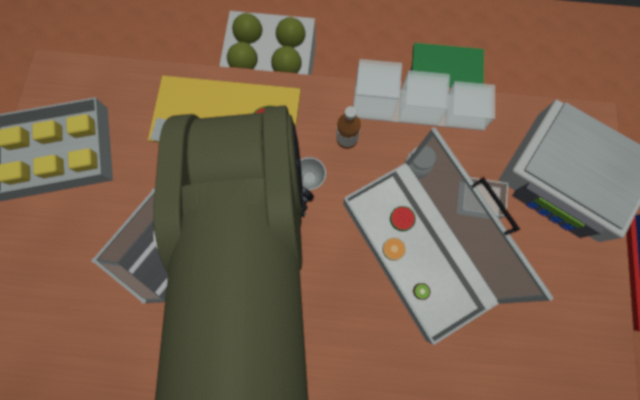

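Run:
```python
from h import *
K=np.array([.414,.185,0]); q=quat(-Z,-sy)
ctrl.movep(K+.17*Z,q); st()
ctrl.movel(K+.058*Z,max_speed=.12); st()
ctrl.close_gripper(40); s=st('closed'); p0=s['tcp_pos']
if .014<s['width']<.022:
    p=p0.copy()
    ctrl.movel(p0-.125*sy,max_speed=.1); s=st()
    for d in np.arange(.129,.16,.003):
        ctrl.movel(p0-d*sy,max_speed=.03); s=st('%.3f'%d)
        if abs(s['contact_force']@sy)>10: break
shot('top','t6');shot('scene','s6')
```

```text
t 21.6 p [0.415 0.184 0.17 ] F [ 0.5 -0.3  0.5] w 0.0855
 t 22.6 p [0.414 0.185 0.059] F [-0.4  0.  -0.4] w 0.0856
closed t 23.3 p [0.414 0.185 0.058] F [-0.9 -1.1  5.8] w 0.0168
 t 24.7 p [0.522 0.122 0.058] F [-0.5 -3.9  4.6] w 0.0169
0.129 t 24.9 p [0.526 0.12  0.058] F [-0.8 -4.8  5.8] w 0.0166
0.132 t 25.2 p [0.528 0.118 0.058] F [-0.9 -4.1  6. ] w 0.0171
0.135 t 25.4 p [0.531 0.117 0.058] F [-0.7 -3.8  6. ] w 0.0166
0.138 t 25.7 p [0.533 0.115 0.058] F [-2.  -3.   6.1] w 0.0168
0.141 t 25.9 p [0.536 0.114 0.058] F [-2.7 -3.2  6.1] w 0.0166
0.144 t 26.2 p [0.536 0.114 0.058] F [-9.9 -0.7 11.6] w 0.017
0.147 t 26.4 p [0.536 0.114 0.058] F [-18.    3.2  16.4] w 0.0172
```

View pics/s6.png

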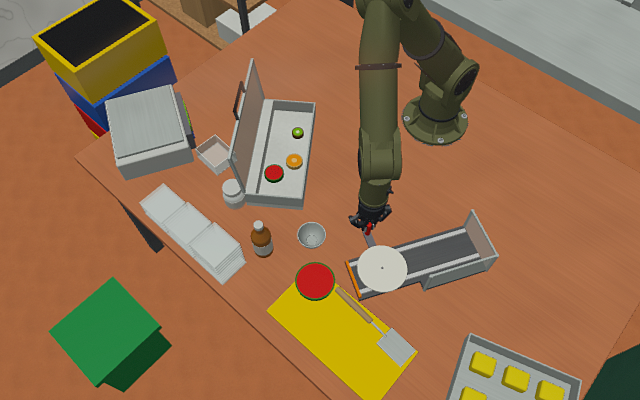

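Run:
```python
from h import *
ctrl.ungrasp()
p=get_state()['tcp_pos']; ctrl.movel(p+.14*Z,max_speed=.2)
ctrl.movep([.42,-.02,.33],quat(-Z,by)); st()
for n in('top','scene'): im,d=shot(n,n+'7')
```

```text
t 29.4 p [ 0.42 -0.02  0.33] F [0.  0.5 0.2] w 0.0855
```

View pics/top7.png

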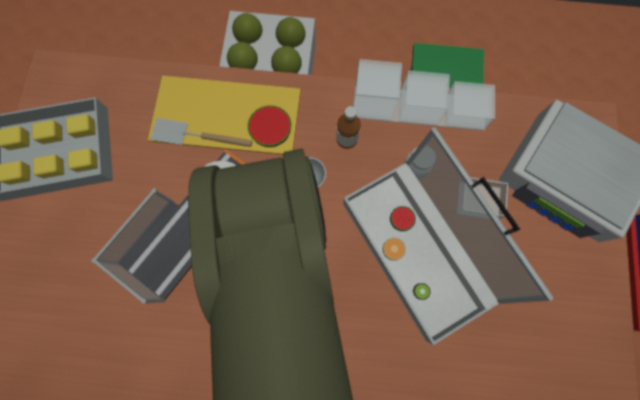

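View pics/scene7.png

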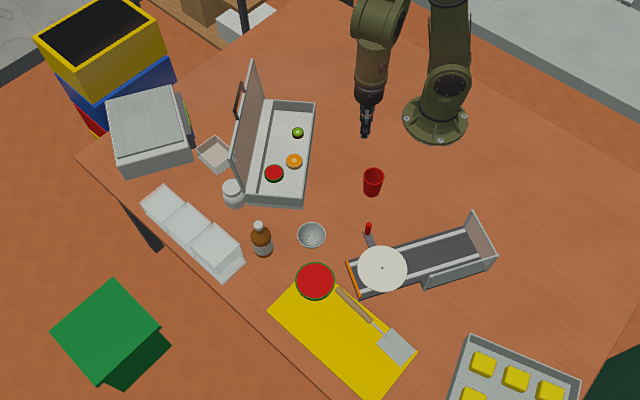

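```bash
cat >> h.py <<'E'
BOXROI={'top':(345,165,500,342),'scene':(243,95,318,208)}
def blob(n,im,kind,roi):
    x0,y0,x1,y1=roi; hsv=cv2.cvtColor(im,cv2.COLOR_BGR2HSV); h,s,v=cv2.split(hsv)
    if kind=='watermelon': m=((h<6)|(h>172))&(s>140)&(v>60)
    elif kind=='cantaloupe': m=(h>8)&(h<24)&(s>110)&(v>120)
    elif kind=='kiwi': m=(h>30)&(h<60)&(s>80)&(v>50)
    elif kind=='plate': m=(s<40)&(v>140)
    mm=np.zeros(m.shape,np.uint8); mm[y0:y1,x0:x1]=m[y0:y1,x0:x1]
    mm=cv2.morphologyEx(mm,cv2.MORPH_CLOSE,np.ones((5,5)))
    cs,_=cv2.findContours(mm,cv2.RETR_EXTERNAL,cv2.CHAIN_APPROX_NONE)
    if not cs: return None
    c=max(cs,key=cv2.contourArea)
    if len(c)<5: return None
    (cx,cy),ax,an=cv2.fitEllipse(cv2.convexHull(c)); return cx,cy,ax,cv2.contourArea(c)
def locate(z=.036,cams=('top','scene')):
    R={}
    for n in cams:
        im,d=vision.grab_frame(n)
        for k in('watermelon','cantaloupe','kiwi'):
            b=blob(n,im,k,BOXROI[n])
            if b: 
                R[n,k]=ray(n,b[0],b[1],z); print(n,k,np.round(b[:2],1),np.round(b[2],1),b[3],np.round(R[n,k],4))
    return R
E
python3 - <<'E'
from h import *
locate()
for n in('scene','top'):
  im=cv2.imread('pics/%s7.png'%n)
im=cv2.imread('pics/scene7.png'); b=blob('scene',im,'plate',(355,244,410,294)); print(b,ray('scene',b[0],b[1],.036))
im0=cv2.imread('pics/scene0.png'); b=blob('scene',im0,'plate',(399,230,455,280)); print(b,ray('scene',b[0],b[1],.036))
im0=cv2.imread('pics/top0.png'); b=blob('top',im0,'plate',(150,200,216,268)); print(b,ray('top',b[0],b[1],.036))
a=im[235:300,345:420]; cv2.imwrite('pics/p7.png',cv2.resize(a,None,fx=8,fy=8,interpolation=cv2.INTER_CUBIC))
E
```

```text
top watermelon [402.7 217.7] [21. 22.] 342.0 [ 0.5709 -0.2578  0.036 ]
top cantaloupe [344.1 207.2] [1.6 5.8] 5198.0 [ 0.5826 -0.1064  0.036 ]
top kiwi [421.6 290.9] [14.3 15.2] 157.0 [ 0.3937 -0.3145  0.036 ]
scene watermelon [273.4 171.9] [13.6 16.6] 160.0 [ 0.573  -0.2594  0.036 ]
scene cantaloupe [278.6  26.1] [ 56. 379.] 926.0 [ 0.0526 -0.741   0.036 ]
scene kiwi [297.4 131.3] [7.8 9.6] 52.0 [ 0.3951 -0.3162  0.036 ]
(383.42431640625, 267.597900390625, (47.81846237182617, 70.64022064208984), 1886.0) [0.59934083 0.22575488 0.036     ]
(428.77105712890625, 254.02252197265625, (46.86220932006836, 82.31183624267578), 1844.5) [0.47312478 0.30048332 0.036     ]
(182.0685272216797, 233.33303833007812, (54.30854415893555, 76.59574890136719), 2587.5) [0.47200452 0.29497385 0.036     ]
```

View pics/p7.png

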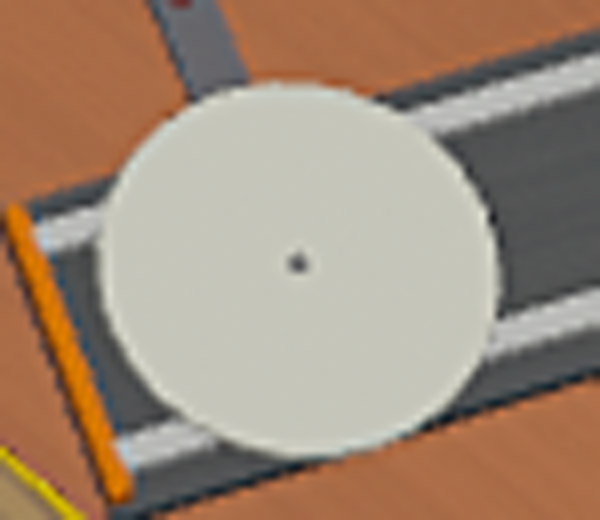

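```bash
python3 - <<'E'
s=open('h.py').read()
s=s.replace("mm[y0:y1,x0:x1]=m[y0:y1,x0:x1]\n","mm[y0:y1,x0:x1]=m[y0:y1,x0:x1]\n    if kind!='plate':\n        pl=np.zeros_like(mm); cv2.fillPoly(pl,[np.array([px(n,BC+a*bx+b*by+.03*Z) for a,b in((-.085,-.19),(-.085,.19),(.055,.19),(.055,-.19))]).astype(np.int32)],1); mm&=pl\n")
open('h.py','w').write(s)
E
python3 - <<'E'
from h import *
locate()
u,v=381.8,267.3
print(ray('scene',u,v,.036))
im,d=vision.grab_frame('scene'); print(w('scene',u,v,d[267,382]))
# known robot references: knob at known pos
im0=cv2.imread('pics/scene0.png');print(ray('scene',(342/3.5)*0+426.5,254.5,.036))
E
```

```text
top watermelon [402.7 217.7] [21.1 22. ] 344.5 [ 0.571  -0.2578  0.036 ]
top cantaloupe [393.8 248.5] [19.8 20.6] 301.5 [ 0.4901 -0.2403  0.036 ]
top kiwi [421.6 290.9] [14.3 15.2] 157.0 [ 0.3937 -0.3145  0.036 ]
scene watermelon [273.4 171.9] [13.6 16.6] 160.0 [ 0.573  -0.2594  0.036 ]
scene cantaloupe [293.4 160.6] [13.6 16.3] 157.5 [ 0.4953 -0.2412  0.036 ]
scene kiwi [297.3 131.3] [7.8 9.9] 52.5 [ 0.3952 -0.3167  0.036 ]
[0.60181551 0.22155911 0.036     ]
[0.60088566 0.22114137 0.03369864]
[0.47898657 0.2962984  0.036     ]
```

```bash
cat >> h.py <<'E'
PL=np.array([.599,.2227,0])
QB=quat(-Z,by)
def pick(xy,zg,force=35):
    P=np.array([xy[0],xy[1],0])
    ctrl.movep(P+.17*Z,QB); ctrl.movel(P+(zg+.012)*Z,max_speed=.15); st('pre')
    ctrl.movel(P+zg*Z,max_speed=.04); st('at')
    ctrl.close_gripper(force); s=st('closed'); return s
def carry():
    p=get_state()['tcp_pos']; p2=p.copy(); p2[2]=.2; ctrl.movel(p2,max_speed=.15); s=st('lifted'); return s
E
python3 - <<'E'
from h import *
s=pick((.5715,-.258),.019)
if s['width']>.055:
    carry(); im,d=shot('scene','s8')
E
```

```text
pre t 32.1 p [ 0.572 -0.258  0.032] F [-0.3 -0.3  0.6] w 0.0851
at t 32.5 p [ 0.571 -0.258  0.019] F [-0.7 -0.6  0.5] w 0.0854
closed t 32.8 p [ 0.572 -0.258  0.02 ] F [-1.9  0.4  4.6] w 0.0646
lifted t 34.2 p [ 0.571 -0.258  0.199] F [-0.4  0.5 -1.2] w 0.064
```

View pics/s8.png

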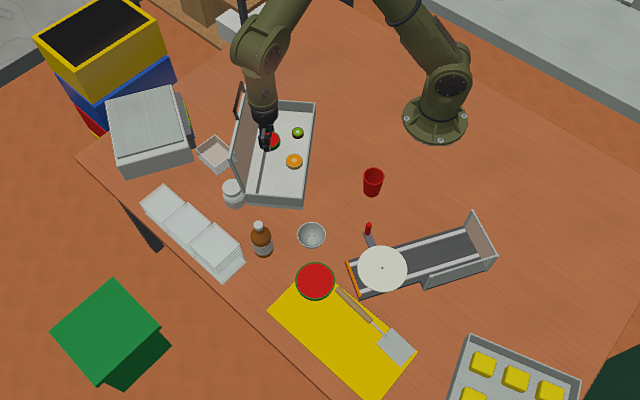

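```bash
cat >> h.py <<'E'
def place(xy,ztop,zg,name):
    P=np.array([xy[0],xy[1],0])
    ctrl.movel(P+.2*Z,max_speed=.2); s=st('over')
    zc=ztop+zg-.020
    ctrl.movel(P+(zc+.008)*Z,max_speed=.12); s0=st('near'); f0=s0['contact_force'][2]
    for dz in(.004,.002,.001,0,-.001,-.002):
        ctrl.movel(P+(zc+dz)*Z,max_speed=.03); s=st('%.3f'%dz)
        if s['contact_force'][2]-f0>3: break
    return s
def release(name):
    ctrl.ungrasp(); st('open')
    p=get_state()['tcp_pos']; ctrl.movel(p+.15*Z,max_speed=.15)
E
python3 - <<'E'
from h import *
s=place(PL,.036,.019,'w')
shot('scene','s9')
if s['width']>.055: release('w'); shot('scene','s9b')
E
```

```text
over t 36.8 p [0.599 0.222 0.2  ] F [1.  0.  0.1] w 0.0642
near t 38.3 p [0.599 0.223 0.044] F [ 0.8 -0.4 -0.3] w 0.0644
0.004 t 38.5 p [0.599 0.223 0.039] F [ 0.7  0.2 -1.5] w 0.0647
0.002 t 38.8 p [0.599 0.223 0.037] F [-0.9  0.4 -0.6] w 0.0646
0.001 t 39.0 p [0.599 0.223 0.036] F [ 0.6  0.2 -0.8] w 0.064
0.000 t 39.3 p [0.599 0.223 0.036] F [-1.4 -0.5  4.9] w 0.0642
open t 39.7 p [0.599 0.223 0.035] F [ 0.4  0.4 -0.7] w 0.0859
```

View pics/s9b.png

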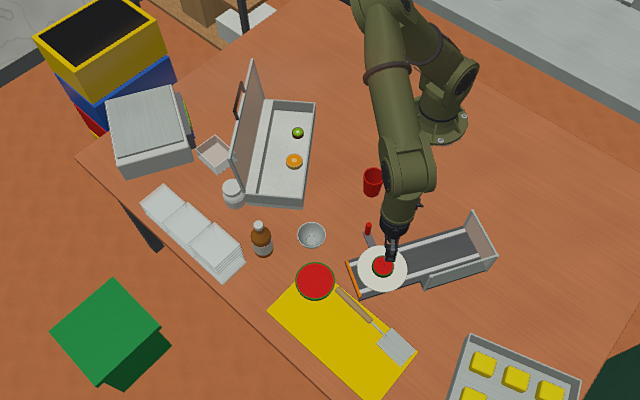

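Run:
```python
from h import *
ctrl.movep([.42,-.1,.3],QB); st()
locate()
im,d=shot('scene','s10')
x0,y0,x1,y1=352,240,415,298
hsv=cv2.cvtColor(im,cv2.COLOR_BGR2HSV);h,s_,v=cv2.split(hsv)
b=None
m=np.zeros(h.shape,np.uint8); m[y0:y1,x0:x1]=((((h<6)|(h>172))&(s_>140)&(v>60))[y0:y1,x0:x1]); m[:248]=0
cs,_=cv2.findContours(cv2.morphologyEx(m,cv2.MORPH_CLOSE,np.ones((5,5))),cv2.RETR_EXTERNAL,cv2.CHAIN_APPROX_NONE);c=max(cs,key=cv2.contourArea)
e=cv2.fitEllipse(cv2.convexHull(c)); print(e,ray('scene',*e[0],.052)); print('pred plate dot px',px('scene',[.6018,.2216,.036]))
cv2.imwrite('pics/p10.png',cv2.resize(im[y0:y1,x0:x1],None,fx=9,fy=9,interpolation=cv2.INTER_CUBIC))
```

```text
t 42.3 p [ 0.42 -0.1   0.3 ] F [-0.5  0.8 -0.7] w 0.0856
top kiwi [426.1 291.3] [ 5.7 10. ] 30.0 [ 0.3939 -0.3256  0.036 ]
scene cantaloupe [293.4 160.6] [13.6 16.3] 157.5 [ 0.4953 -0.2412  0.036 ]
scene kiwi [297.3 131.3] [7.8 9.9] 52.5 [ 0.3952 -0.3167  0.036 ]
((382.76556396484375, 265.1532897949219), (17.200031280517578, 18.88454818725586), 110.57217407226562) [0.60100433 0.2223563  0.052     ]
pred plate dot px [381.81403529 267.30490052]
```

View pics/p10.png

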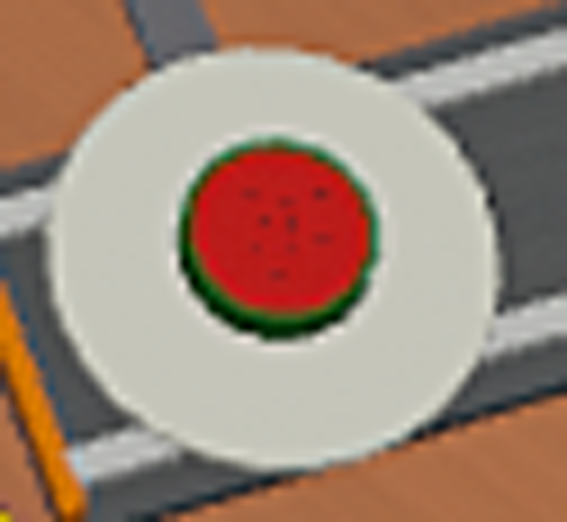

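Run:
```python
from h import *
s=pick((.492,-.2407),.0205)
if s['width']>.048:
    s=carry()
    if s['width']>.048:
        s=place((.5993,.2223),.052,.0205,'c')
        if s['width']>.048: release('c')
shot('scene','s11')
```

```text
pre t 44.4 p [ 0.493 -0.241  0.033] F [0.6 0.3 0.4] w 0.0852
at t 44.8 p [ 0.492 -0.241  0.02 ] F [-0.4 -0.5  0.4] w 0.0858
closed t 45.6 p [ 0.492 -0.241  0.02 ] F [-0.5  0.   0. ] w 0.0002
```

View pics/s11.png

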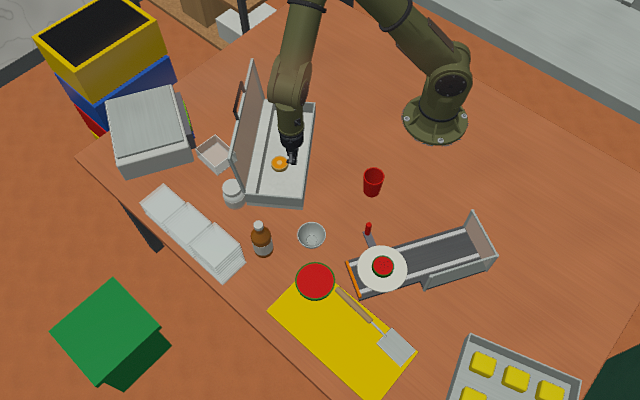

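Run:
```python
from h import *
ctrl.movel(np.array([.492,-.2407,.2]),max_speed=.2); ctrl.ungrasp()
ctrl.movep([.42,.02,.3],QB); st()
R=locate(); shot('top','t12')
for k in [x for x in R if x[1]!='watermelon']: r=R[k]-BC; print(k,r@bx,r@by)
```

```text
t 48.6 p [0.42  0.018 0.299] F [-0.6  0.  -0.2] w 0.0851
top cantaloupe [406.8 234.3] [19.7 20.6] 299.5 [ 0.5294 -0.2706  0.036 ]
top kiwi [421.6 290.9] [14.3 15.2] 157.0 [ 0.3937 -0.3145  0.036 ]
scene cantaloupe [278.9 162.8] [13.5 16.6] 156.5 [ 0.5345 -0.2713  0.036 ]
scene kiwi [297.3 131.3] [7.8 9.7] 51.5 [ 0.3954 -0.3168  0.036 ]
('top', 'cantaloupe') 0.0005074476503162325 0.04714397931825224
('top', 'kiwi') -0.04399262909300212 -0.08832576079167924
('scene', 'cantaloupe') 0.004055055314495611 0.05093994617915489
('scene', 'kiwi') -0.04117860236305174 -0.08832532111923055
```

View pics/t12.png

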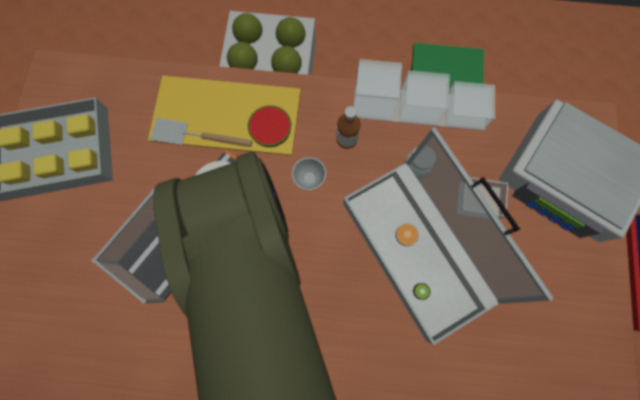

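Run:
```python
from h import *
s=pick((.5312,-.2708),.0205)
if s['width']>.048:
    s=carry()
    if s['width']>.048:
        s=place((.5993,.2223),.052,.0205,'c')
shot('scene','s13')
```

```text
pre t 51.1 p [ 0.532 -0.271  0.033] F [0.3 1.7 0.6] w 0.085
at t 51.5 p [ 0.531 -0.271  0.02 ] F [-0.7 -0.8  0.1] w 0.0849
closed t 51.9 p [ 0.531 -0.271  0.021] F [-2.1  0.2  5.7] w 0.057
lifted t 53.3 p [ 0.531 -0.271  0.199] F [ 0.  -0.3 -0.6] w 0.0563
over t 55.9 p [0.6   0.221 0.2  ] F [-0.4  0.  -0.5] w 0.0567
near t 57.2 p [0.6   0.223 0.061] F [ 0.1 -0.4  0.6] w 0.0567
0.004 t 57.5 p [0.599 0.222 0.057] F [0.4 0.4 0.1] w 0.056
0.002 t 57.8 p [0.599 0.222 0.054] F [-0.1 -1.   0. ] w 0.0563
0.001 t 58.0 p [0.599 0.222 0.053] F [-0.2 -0.  -0.4] w 0.0563
0.000 t 58.3 p [0.599 0.222 0.053] F [-2.  -0.6  5.4] w 0.0563
```

View pics/s13.png

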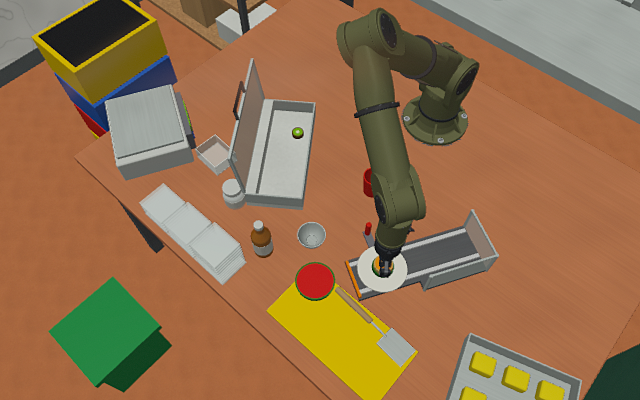

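Run:
```python
from h import *
release('c')
ctrl.movep([.42,.02,.3],QB); st()
R=locate(cams=('top','scene'))
im,d=shot('scene','s14')
a=im[235:300,345:420]; cv2.imwrite('pics/p14.png',cv2.resize(a,None,fx=8,fy=8,interpolation=cv2.INTER_CUBIC))
```

```text
open t 58.7 p [0.599 0.222 0.052] F [0.4 0.2 0.6] w 0.0856
 t 61.0 p [0.421 0.02  0.3  ] F [-0.5  0.3 -0.2] w 0.0852
top kiwi [421.7 290.9] [14.1 15.2] 156.0 [ 0.3938 -0.3147  0.036 ]
scene kiwi [297.3 131.3] [7.8 9.9] 52.5 [ 0.3952 -0.3167  0.036 ]
```

View pics/p14.png

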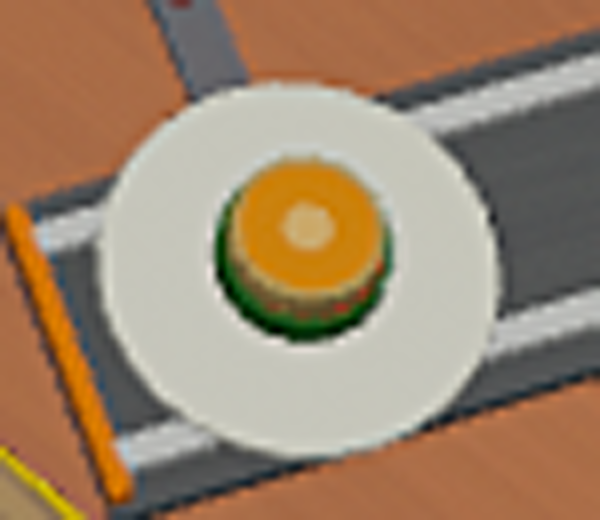

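Run:
```python
from h import *
print(ray('scene',383.05,262.9,.068))
s=pick((.3943,-.3156),.0225)
if s['width']>.034:
    s=carry()
    if s['width']>.034:
        s=place((.599,.2226),.068,.0225,'c')
shot('scene','s15')
```

```text
[0.60139263 0.22150091 0.068     ]
pre t 63.5 p [ 0.395 -0.316  0.035] F [0.7 0.3 0.3] w 0.0858
at t 64.0 p [ 0.394 -0.316  0.022] F [-0.1  1.   1.2] w 0.0852
closed t 64.5 p [ 0.394 -0.316  0.023] F [-0.8  1.5  4.6] w 0.0402
lifted t 65.8 p [ 0.394 -0.316  0.199] F [-0.   0.3  0.2] w 0.0405
over t 68.8 p [0.599 0.222 0.2  ] F [-0.1 -0.1 -1.4] w 0.0402
near t 70.0 p [0.599 0.223 0.079] F [0.4 0.5 0.6] w 0.0403
0.004 t 70.3 p [0.599 0.223 0.075] F [-0.1  0.4 -0.2] w 0.0401
0.002 t 70.5 p [0.599 0.223 0.072] F [-0.1  0.4  0.4] w 0.0402
0.001 t 70.8 p [0.599 0.223 0.071] F [-1.4  0.1 -0.2] w 0.0401
0.000 t 71.0 p [0.599 0.223 0.071] F [-1.7 -0.2  3.7] w 0.0405
```

View pics/s15.png

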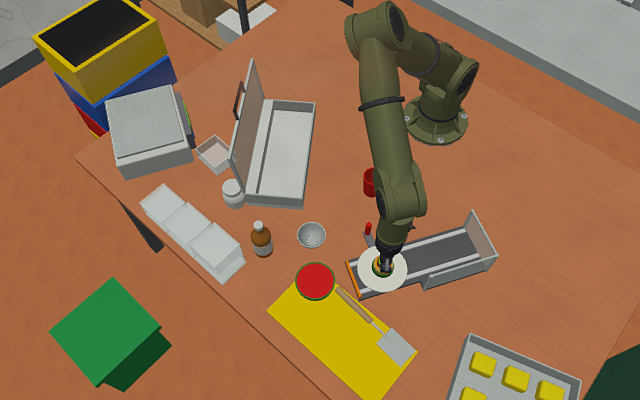

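Run:
```python
from h import *
release('k')
ctrl.movep([.42,-.02,.35],QB); st()
im,d=shot('scene','s16'); a=im[235:300,345:420]; cv2.imwrite('pics/p16.png',cv2.resize(a,None,fx=8,fy=8,interpolation=cv2.INTER_CUBIC))
```

```text
open t 71.6 p [0.599 0.223 0.07 ] F [-0.4 -0.2  1.1] w 0.0855
 t 74.0 p [ 0.42 -0.02  0.35] F [-0.6  0.2  0.4] w 0.0853
```

View pics/p16.png

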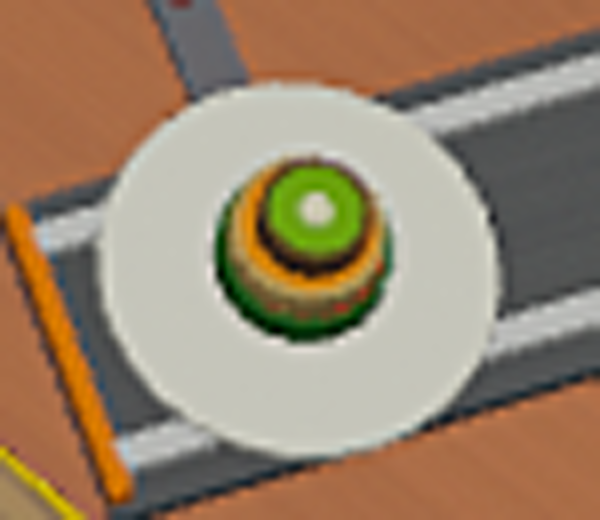

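Run:
```python
from h import *
print(ray('scene',384.15,260.7,.084))
p,q=lp(1.68,.12)
ctrl.movep(p,q); st()
ctrl.movel(lp(1.68,.008)[0],max_speed=.1); st()
ctrl.close_gripper(30); s=st('closed')
shot('scene','s17')
if s['width']>.006:
    for th in (1.5,1.3,1.1):
        ctrl.movel(lp(th,.008)[0],max_speed=.1); s=st('%.2f'%th)
shot('scene','s17b')
```

```text
[0.60045333 0.22258013 0.084     ]
 t 75.4 p [ 0.555 -0.342  0.389] F [-0.2  0.7  0. ] w 0.0855
 t 76.7 p [ 0.583 -0.381  0.289] F [ 0.2  0.1 -0.4] w 0.0855
closed t 77.4 p [ 0.581 -0.379  0.287] F [-7.1  6.8  0.8] w 0.0088
1.50 t 78.0 p [ 0.559 -0.349  0.288] F [ 2.6  0.5 -5.5] w 0.0088
1.30 t 78.6 p [ 0.534 -0.314  0.282] F [-2.2 -0.1  5.7] w 0.0085
1.10 t 79.2 p [ 0.509 -0.281  0.266] F [-4.9  2.6  9.7] w 0.0088
```

View pics/s17b.png

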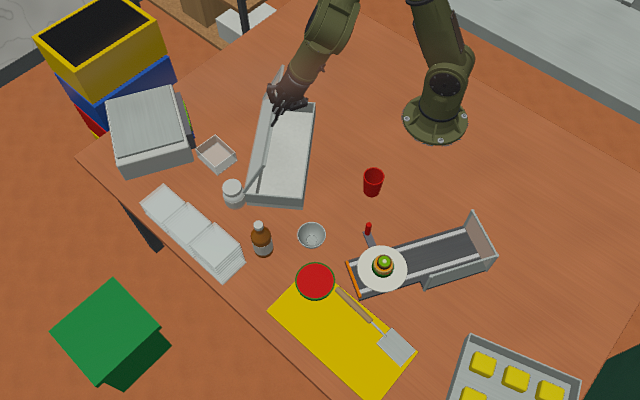

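Run:
```python
from h import *
try:
  for th in (.95,.8,.65,.5,.35,.2,.1,.04):
    ctrl.movel(lp(th,.008)[0],max_speed=.1); s=st('%.2f'%th)
    if np.linalg.norm(s['contact_force'])>40: break
except ctrl.Unreachable as e: print('unreach',th,e)
print(np.round(s['qpos'],2))
shot('scene','s18')
```

```text
0.95 t 79.7 p [ 0.493 -0.257  0.248] F [-4.6  2.9  7.8] w 0.0085
0.80 t 80.2 p [ 0.477 -0.236  0.227] F [-6.5  4.   8.3] w 0.0086
0.65 t 80.7 p [ 0.464 -0.218  0.201] F [-7.4  8.   7.1] w 0.0085
0.50 t 81.2 p [ 0.453 -0.203  0.173] F [-6.5  5.4  3.1] w 0.0085
0.35 t 81.6 p [ 0.445 -0.192  0.142] F [-6.5  6.3  2.9] w 0.0088
0.20 t 82.1 p [ 0.44  -0.185  0.11 ] F [-5.2  6.   1.3] w 0.0086
0.10 t 82.5 p [ 0.438 -0.182  0.087] F [-4.6  4.7  0.3] w 0.0086
0.04 t 82.8 p [ 0.437 -0.181  0.074] F [-5.5  4.3 -0.6] w 0.0082
[ 0.82  0.65 -1.11  2.41  1.5   0.95  0.78]
```

View pics/s18.png

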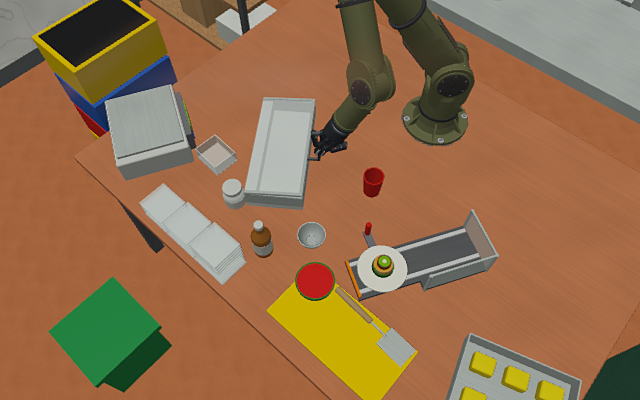

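Go to fully closed, release, retract the way I came, and let it settle.

Run:
```python
from h import *
ctrl.movel(lp(0,.008)[0],max_speed=.04); st()
ctrl.ungrasp(); st('open')
ctrl.movel(lp(0,.06)[0],max_speed=.08); st()
p,q=lp(0,.09); ctrl.movel(p+.08*Z,max_speed=.15); st()
ctrl.movep([.4,.05,.33],quat(-Z,-sy)); ctrl.pause(1.0); st()
shot('scene','s19'); im,d=shot('top','t19')
import cv2
a=cv2.imread('pics/scene19.png') if 0 else cv2.imread('pics/s19.png')[80:230,220:400]; b=im[170:340,330:500]
cv2.imwrite('pics/m19.png',np.hstack([cv2.resize(a,(400,333)),cv2.resize(b,(333,333))]))
i0=cv2.imread('pics/top0.png')
print('lid diff vs start',np.abs(im.astype(int)-i0)[180:340,345:500].mean())
```

```text
t 83.2 p [ 0.437 -0.181  0.065] F [-4.9  6.  -0.8] w 0.0087
open t 83.9 p [ 0.437 -0.182  0.066] F [ 0.4  0.7 -0.4] w 0.0854
 t 84.7 p [ 0.424 -0.164  0.113] F [ 0.3 -0.  -1. ] w 0.0853
 t 85.6 p [ 0.416 -0.154  0.22 ] F [ 0.1  0.7 -1. ] w 0.0853
 t 88.5 p [0.4  0.05 0.33] F [ 0.1 -0.2 -0.2] w 0.0853
lid diff vs start 10.271317204301075
```

View pics/m19.png

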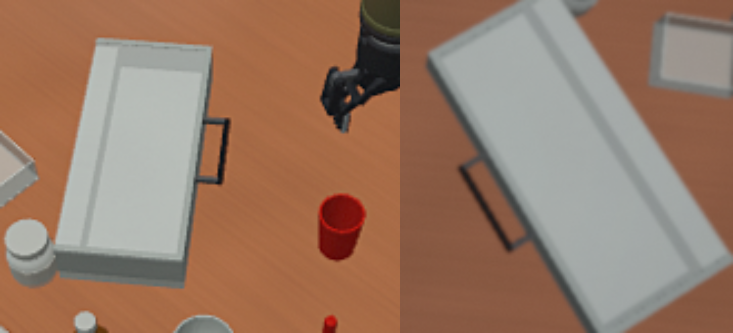

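Run:
```python
from h import *
K=np.array([.536,.114,0]); q=quat(-Z,-sy)
ctrl.movep(K+.17*Z,q); st()
ctrl.movel(K+.058*Z,max_speed=.1); st()
ctrl.close_gripper(40); s=st('closed'); p0=s['tcp_pos']; print(np.round(s['qpos'],2))
if .014<s['width']<.022:
    for d in(.06,.12,.18):
        ctrl.movel(p0+d*sy,max_speed=.06); s=st('%.2f'%d)
shot('scene','s20')
```

```text
t 89.5 p [0.536 0.114 0.171] F [-0.1 -0.2  0.1] w 0.0852
 t 90.7 p [0.536 0.114 0.059] F [-0.3  0.8  0.1] w 0.0854
closed t 91.3 p [0.536 0.114 0.058] F [-2.  -0.1  3.9] w 0.0166
[ 0.21  0.69 -0.75  1.91  0.64  0.8  -1.41]
0.06 t 92.5 p [0.484 0.144 0.058] F [-0.6  2.2  2.4] w 0.0169
0.12 t 93.7 p [0.431 0.175 0.058] F [ 2.1  4.7 -2.2] w 0.0171
0.18 t 94.8 p [0.379 0.206 0.058] F [ 3.   6.9 -5.2] w 0.0168
```

View pics/s20.png

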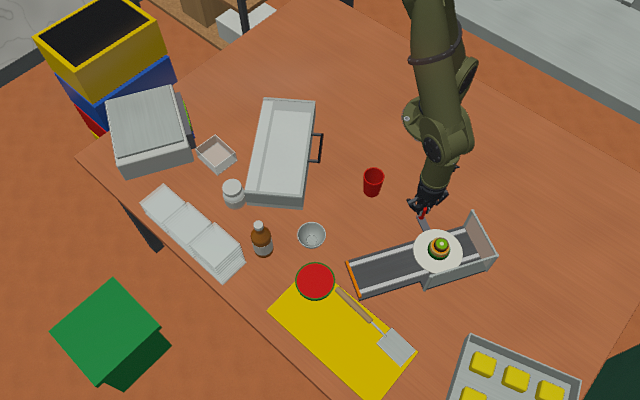

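Run:
```python
from h import *
s=get_state(); p=s['tcp_pos'].copy(); f0=s['contact_force']@sy; last=None
for d in np.arange(.004,.034,.002):
    ctrl.movel(p+d*sy,max_speed=.03); s=st('%.3f'%(.18+d)); f=s['contact_force']@sy
    if f<f0-12: print('stop');break
shot('scene','s21')
```

```text
0.184 t 95.2 p [0.375 0.208 0.058] F [ 1.1  4.6 -2.4] w 0.0168
0.186 t 95.4 p [0.373 0.209 0.058] F [ 2.   5.1 -3. ] w 0.017
0.188 t 95.7 p [0.372 0.21  0.058] F [ 1.3  4.3 -4.2] w 0.0169
0.190 t 95.9 p [0.37  0.211 0.058] F [ 2.1  4.2 -4.2] w 0.0172
0.192 t 96.2 p [0.369 0.212 0.058] F [ 2.2  5.  -3.9] w 0.0168
0.194 t 96.4 p [0.367 0.213 0.058] F [ 2.8  4.4 -4.8] w 0.0167
0.196 t 96.7 p [0.365 0.214 0.058] F [ 2.8  5.5 -4.2] w 0.017
0.198 t 96.9 p [0.363 0.215 0.058] F [ 2.5  3.8 -4.4] w 0.0167
0.200 t 97.2 p [0.363 0.215 0.058] F [ 7.   2.6 -5.6] w 0.0168
0.202 t 97.4 p [0.363 0.215 0.058] F [14.1 -1.6 -7.8] w 0.0168
stop
```

View pics/s21.png

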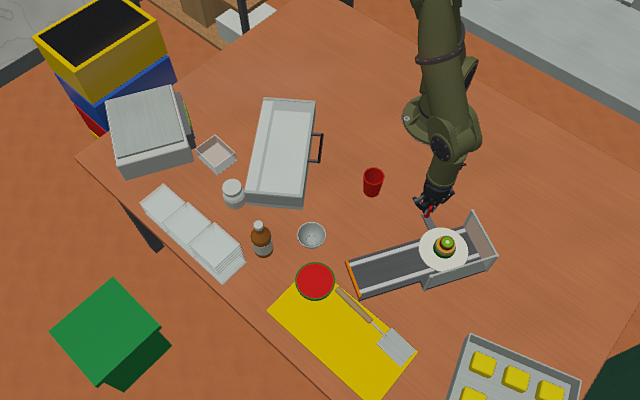

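Carriage is at the home stop. Release, withdraw and check.

Run:
```python
from h import *
ctrl.ungrasp(); p=st('open')['tcp_pos']
ctrl.movel(p+.13*Z,max_speed=.1); st()
ctrl.movep([.4,0,.33],quat(-Z,-sy)); ctrl.pause(.5); st()
im,d=shot('scene','s22'); t,_=shot('top','t22')
a=im[205:300,390:505]; cv2.imwrite('pics/m22.png',np.hstack([cv2.resize(a,(460,380),interpolation=cv2.INTER_CUBIC),cv2.resize(t[140:310,85:235],(335,380))]))
```

```text
open t 98.2 p [0.36  0.216 0.058] F [-0.1  0.8  0.8] w 0.0851
 t 99.6 p [0.359 0.216 0.188] F [0.3 0.8 0.1] w 0.0858
 t 101.1 p [0.4  0.   0.33] F [ 0.5 -0.5  0.4] w 0.0857
```

View pics/m22.png

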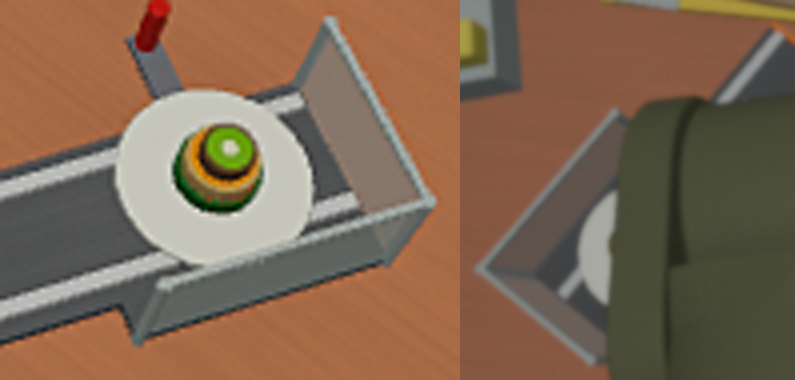

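View pics/s22.png

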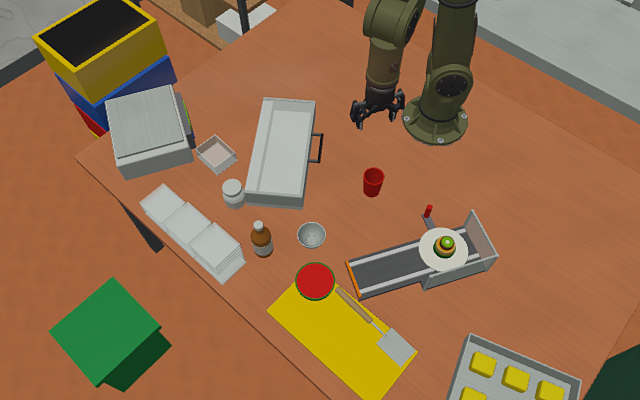

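Run:
```python
from h import *
print(ticket.close_job())
```

```text
the job is handed in; nothing more can be done
None
```

The job is done and handed in at about 101 s of the 210 s allowed. No verdict was reported.

I lifted the lid to its stop and pulled the carriage to its loading stop. There I stacked watermelon, cantaloupe and kiwi on the plate, widest at the bottom; there was no dragonfruit in the box. Then I closed the lid and slid the carriage to its home stop.

- **Failed step:** the first cantaloupe grasp closed on nothing because the slice had been knocked aside. I found it again in the pictures and the second grasp held.
- **Tower:** with the carriage at the loading stop, each slice measured within about 2 mm of the plate centre. In the last picture the tower stands intact at the home stop.
- **Carriage:** it travelled 0.200 m between the two stops, and the force rose at each end.
- **Lid and surroundings:** the lid looks fully closed and the bystanders look unmoved. I judged both by eye only.
- **Disagreement:** the two cameras differed by 2 to 5 mm on slice positions, so I used values between their readings.
- **Unchecked:** in the final top view the arm hid most of the plate, so the final check of the tower rests on the scene camera.

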